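Fit the adjustable wrench to the pulley nut and nip it up

TASK

The adjustable wrench is already slipped over the pulley nut, but its jaws are too wide. Roll the wrench's worm with a fingertip until the jaws just fit the nut, then use the wrench to turn the nut clockwise (seen from above) until the yellow mark on the nut lines up with the yellow mark on the pulley. Leave the wrench on the nut, keep your fingers off the nut itself, and do not push the other things on the bench about.

Things in the scene. Friction and masses are not known exactly. Their poses are not given: they have to be found in the camera images.
- spindle: fixed grey base plate, 230 x 190 x 26 mm, with an upright threaded stud 20 mm thick in its middle; origin on the bench under the stud. The stud is the turning axis of the nut; its top is 90 mm above the bench
- pulley: fixed blue belt pulley lying flat around the stud, 210 mm in diameter, 30 mm thick, upper face 62 mm above the bench; it never moves. Origin on the stud's axis at the pulley's underside (32 mm above the bench). Its x axis points from the stud along the yellow stripe (7 mm wide, from 41 to 99 mm off the axis) on its upper face: the mark to line up with
- nut: dark steel hex nut on the stud, 36 mm across flats, 42 across corners, 24 high, standing on the pulley; it turns about the stud without rising and stays where left; 0.35 N m turns it. Origin on the axis at its underside. Its x axis points to the corner with the yellow mark, two flats are parallel to it. It starts 0.45 to 0.9 rad counterclockwise of the pulley's mark
- nut_mark (a point): outer end of the nut's yellow mark, 31 mm from the axis along the nut's x axis, on the nut's thin collar (a second dash lies on the nut's top); it starts in the middle of the wrench's open mouth
- wrench: loose steel adjustable wrench with red handle, 205 mm behind the nut, 0.6 kg, lying flat on the pulley, jaws around the nut. Origin at its underside where the nut's centre is when the jaws fit; x points from the handle out through the mouth, z up. Fixed jaw's face at y = +18 mm, moving jaw on the -y side, throat wall at x = -24 mm, jaws end at x = +18 mm. Head 18 mm thick
- handle (a point): middle of the free part of the wrench's handle, at x = -145 mm, y = 0, z = 9 mm in the wrench's frame: a place to grip or push. The handle is a straight bar 22 mm wide and 14 mm thick, from 2 to 16 mm above the wrench's underside and from x = -74 to -205 mm; beyond the pulley's rim it hangs free, 38 mm over the base plate
- worm_top (a point): highest point of the wrench's worm, at x = -49 mm, y = 0, z = 26 mm in the wrench's frame: a knurled dark roller with brass ribs, 24 mm in diameter and length, axis along the wrench's y, 8 mm proud of the head. Press a fingertip on its top (6 to 20 N) and drag towards the nut: it rolls along and closes the jaw; dragging the other way opens it
- jaw (a joint): slide of the moving jaw, m: 0 where the gap is 45 mm, -0.009 where it is exactly the nut's 36 mm; it starts 43 to 49 mm wide. Up to 2 mm of play (-0.007) counts as fitting. It moves 2.5 mm per radian of the worm (2 mm per 10 mm rolled, so several strokes of a fingertip, lifting between), takes about 4 N of drag, stays where left and stops at the nut
- driver_orange: bystander: screwdriver with a pale wooden handle, 200 mm
- driver_black: bystander: screwdriver with a black handle, 200 mm
- hammer: bystander: hammer
- spare_nut: bystander: loose steel nut, 36 mm across flats
- flat_wrench: bystander: fixed flat wrench
- spray_can: bystander: red can, 60 mm in diameter, 170 mm tall
- mug: bystander: blue mug, 80 mm wide, 90 mm tall
Things that resemble listed ones, but are neither listed nor needed, are in the scene too. What is shaped like the wrench but orange is not meant.

How it is judged (in metres and radians):
On the way, in this order (a step that is already met when the one before it is completed fails the run):
1. the jaws have been closed to fit the nut (at most 2 mm of play) (value of joint jaw below -0.007 m and horizontal distance between wrench and nut below 0.012 m), for 0.2 s.
2. the nut's mark is in line with the pulley's mark (within 8 degrees) (angle between the x axis of nut and the x axis of pulley, either way round below 0.14 rad), for 0.2 s.
At the end, for the whole second after the job is handed in: The nut's yellow mark is within 8 degrees of the pulley's yellow mark; the wrench lies flat and at rest on the pulley, still around the nut, its jaws closed on it with at most 2 mm of play (all of step 1 and angle between the x axis of nut and the x axis of pulley, either way round below 0.14 rad and z of wrench in the frame of nut below 0.006 m and angle between wrench's own z axis and vertical below 0.06 rad and linear speed of wrench below 0.02 m/s); the robot touches nothing.
It fails at once if the robot's fingers push on the nut itself (more than 3 N) (contact force between nut and the fingers above 3 N).
It fails at once if a bystander is pushed more than 40 mm from its place (distance of any of driver_orange, driver_black, hammer, spare_nut, flat_wrench, spray_can, mug from where it was at the start of the episode above 0.04 m).
It also fails if it takes over 72 s, if anything falls off the work surface, if the arm or the gripper's body presses on something with over 40 N, if the wrist force passes 120 N, or if a joint passes its speed limit or range.

ROBOT

A 6-joint arm with a two-finger parallel gripper is mounted at the origin on the work surface. World frame = base frame: x ahead of the robot, y to its left, z up, the work surface at z = 0. Lengths are in m, angles in degrees, forces in N, time in s.
With the tool pointing down it reaches from about 0.3 to 0.75 m from the base axis. Payload 8.5 kg.
Tool frame: the origin (TCP) lies between the finger pads; the fingertips stand 25 mm ahead of it and the grasp point (between the pads) lies 6 mm ahead of it; x points along the fingers, y is the direction in which the jaws open and shut, and the axes are right-handed (so a half turn about x gives the same grasp; the last joint's range is limited). The gripper opens to 85 mm and grips with 20 to 120 N. Pads are 22 mm wide; open, the fingers measure 114 mm over their backs; the gripper's body (76 mm by 85 mm) begins 54 mm behind the grasp point. The pads swing forward as they close: fully open they stand 13 mm farther back than shut.
Start: joints at [-82.81, 21.807, 74.336, -0, 83.858, -12.336], TCP at [0.184, -0.518, 0.256] pointing down, gripper open.
Joint ranges: [-178.18, 178.18], [-50.72, 133.34], [12.68, 142.11], [-81.47, 261.47], [9.98, 163.14], [-165.26, 165.26]. Speed limits (degrees/s): [136.94, 136.94, 180, 180, 180, 180].

INTERFACE

Orientations are given as a 3x3 rotation matrix whose columns are the frame's x, y, z axes.
In Python, from rig import sensors, get_image, workorder gives the robot as it stands.
- The arm moves only by the tool arm_command, never from a script. Its argument "plan" is a list that holds one entry, the list of rows, each a list of 6 numbers: the shift along the tool's x, y, z in units of 25 mm (1.0 is 25 mm), then the turn, a rotation vector about the tool's x, y, z in units of 6 degrees (1.0 is 6 degrees). In form: [[[dx, dy, dz, ax, ay, az], ...]]. A call has 1 to 10 rows; each row is the pose to reach, as a shift and turn from the pose commanded when the call began, along the tool's axes at that moment; what a row does not reach only later rows make up. A row lasts 1/10 s, in which the tool goes at most 50 mm and 8.59 degrees, less where a joint would pass 70% of its speed; a pose out of reach is approached as far as the arm can. A call with a gripper value outside its range is refused whole. "jaw" is the closure, from 0 (fully open) to 1 (shut), set as the call begins (left out, the last holds). The fingers move at their own pace and stop on an object; "newtons" is the grip in N (left out, the last holds). Time passes only in rows, so rows that repeat a pose let the fingers close. It gives the time, the measured TCP pose, the force and the opening at its end, in the units of the state.
- sensors.observe(): the state, without advancing time (a new reading comes with each control period).
- get_image(name): name is "side" or "top" or "wrist"; returns a dict with "img" (400x640x3 uint8, red, green, blue), "fx", "fy", "cx", "cy" (pixels), "T" (4x4, takes a point from camera to world coordinates). Camera axes: x right, y up, looking along -z (the intrinsics and any distortion apply to the point x, -y, -z); pixel columns grow to the right and rows downward; lengths in m; the calibration is good to about 2 mm. A picture is of the moment at which its call begins. There is no depth.
- workorder.close_job(): hands the job in, once; it reports no verdict.
The state is a dict: "time_s": time; "q": joint angles; "qvel": joint speeds; "joint_efforts": joint torques, N m; "position": TCP position; "tool_rot": TCP orientation; "ft_force": force on the tool from outside, world axes, zero at the start; "wrist_torque": the same for the moment, N m; "grip_width": finger opening in m.
Only numpy, scipy, OpenCV 4.12 (cv2) and the standard library are available. Lean on these libraries where they do the work, as an engineer would, in place of code of your own. Each camera call takes 0.05 s, during which the arm holds its last target. There are 200 camera calls.

## Working session

There is one attempt and no reset: what is moved stays moved. The work goes in short steps, Python scripts to look and compute and a tool call to move; the robot and the scene stay as the last step left them, time stands still between calls to the robot, and variables do not carry over. Pictures are saved under pics/ and viewed, about 8 in all and at most 12, crops included, and the job is handed in when it is done.

Besides the shell and the picture viewer there is one more tool, called after ">>>" by a JSON object that holds its "fn" and its "kwargs". arm_command: Moves the arm, as the interface text tells. Its arguments: {"type":"object","properties":{"plan":{"type":"array","items":{"type":"array","items":{"type":"array","items":{"type":"number"}}}},"jaw":{"type":"number"},"newtons":{"type":"number"}},"required":["plan"]}

```bash
ls; mkdir -p pics
cat > h.py <<'E'
import numpy as np, cv2
from rig import sensors, get_image, workorder
def snap(name,fn=None):
    d=get_image(name); 
    if fn: cv2.imwrite('pics/'+fn, d['img'][:,:,::-1])
    return d
def ray(d,u,v):
    T=np.array(d['T']); r=np.array([(u-d['cx'])/d['fx'],-(v-d['cy'])/d['fy'],-1.0])
    return T[:3,3], T[:3,:3]@r
def onz(d,u,v,z):
    o,r=ray(d,u,v); return o+r*(z-o[2])/r[2]
def proj(d,p):
    T=np.array(d['T']); c=T[:3,:3].T@(np.array(p)-T[:3,3])
    return d['cx']+d['fx']*c[0]/-c[2], d['cy']+d['fy']*(-c[1])/-c[2]
E
python3 - <<'E'
from h import *
a=snap('top','t1.png'); b=snap('side','s1.png')
for d in(a,b): print({k:(np.round(v,3).tolist() if k=='T' else v) for k,v in d.items() if k!='img'})
s=sensors.observe(); print(s)
E
```

```text
pics
{'fx': 402.0846492768782, 'fy': 402.0846492768782, 'cx': 321.16406573463956, 'cy': 201.44086657555906, 'T': [[-0.006, 0.987, -0.162, 0.214], [-1.0, -0.007, -0.001, 0.003], [-0.002, 0.162, 0.987, 1.463], [0.0, 0.0, 0.0, 1.0]]}
{'fx': 406.1757785552931, 'fy': 406.1757785552931, 'cx': 315.8437764606791, 'cy': 199.61395841073755, 'T': [[-0.91, 0.237, -0.341, 0.046], [-0.415, -0.559, 0.718, 0.802], [-0.021, 0.795, 0.607, 0.771], [0.0, 0.0, 0.0, 1.0]]}
{'time_s': 0.1, 'q': array([-8.28092508e+01,  2.18364538e+01,  7.43813586e+01,  2.64769585e-03,
        8.38602096e+01, -1.23336677e+01]), 'qvel': array([-0.08332711, -0.04852906, -0.1845926 , -0.04302957,  0.04854422,
       -0.09964698]), 'joint_efforts': array([ 4.37602401e-03, -4.49225378e+01, -2.31657547e+01, -1.71918618e-04,
        3.65116051e-03, -3.20622782e-06]), 'position': array([ 0.18380975, -0.51810985,  0.25577427]), 'tool_rot': array([[-1.24868481e-04,  3.34203771e-01, -9.42500835e-01],
       [ 1.35678026e-03, -9.42499918e-01, -3.34203626e-01],
       [-9.99999072e-01, -1.32049803e-03, -3.35752546e-04]]), 'ft_force': array([-1.06382522,  0.17517197, -0.04639031]), 'wrist_torque': array([ 0.03649698, -0.00090752,  0.07608621]), 'grip_width': 0.08547476644031114}
```

View pics/t1.png

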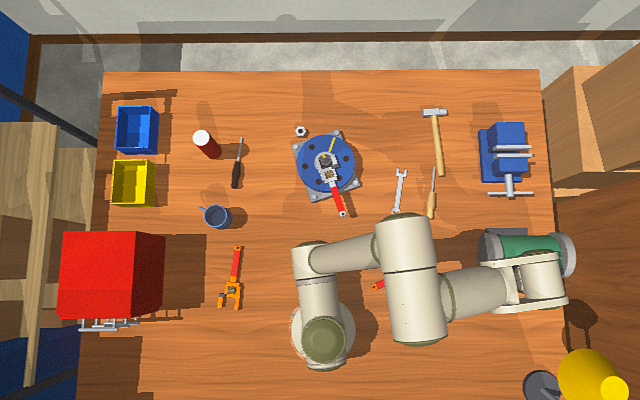

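View pics/s1.png

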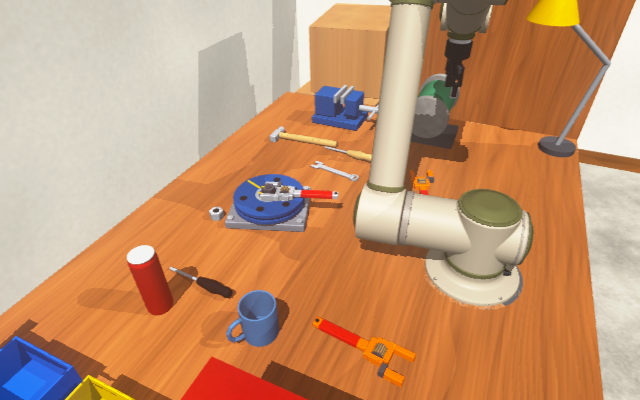

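The top view shows the silver and red wrench on the blue pulley, with its head near (326,168) and its handle end at (343,213). The stripe is at (332,145). The lookalikes are two orange wrenches at (231,280) and about (378,286), and the grey flat wrench at (399,190). I choose the one on the pulley and check it in a close crop.

Run:
```python
from h import *
d=snap('top'); im=d['img'][:,:,::-1].copy()
c=cv2.resize(im[120:225,285:370],None,fx=7,fy=5.7*7/5.7,interpolation=cv2.INTER_CUBIC)[:600*2]
c=cv2.resize(im[125:220,285:370],None,fx=6,fy=6,interpolation=cv2.INTER_CUBIC); cv2.imwrite('pics/c1.png',c)
hsv=cv2.cvtColor(d['img'],cv2.COLOR_RGB2HSV); roi=np.zeros((400,640),np.uint8); roi[120:225,285:370]=1
def blobs(lo,hi,z,name):
    m=cv2.inRange(hsv,lo,hi)*roi; n,l,s,ce=cv2.connectedComponentsWithStats(m)
    for i in range(1,n):
        if s[i,4]>4: 
            p=np.argwhere(l==i)[:,::-1]; w=np.array([onz(d,u,v,z)[:2] for u,v in p]); mu=w.mean(0); ev=np.linalg.svd(w-mu,full_matrices=False)[2][0] 
            print(name,s[i].tolist(),ce[i].round(1),mu.round(4),'dir',np.degrees(np.arctan2(ev[1],ev[0])).round(1), 'ext',np.ptp((w-mu)@ev).round(3))
blobs((100,120,60),(125,255,255),.062,'blue')
blobs((22,90,120),(35,255,255),.062,'yel')
blobs((0,170,90),(6,255,255),.075,'red')
```

```text
blue [297, 135, 38, 57, 1067] [312.8 161.2] [0.5905 0.0331] dir 172.8 ext 0.21
blue [331, 137, 23, 53, 669] [342.8 160.8] [ 0.5909 -0.0745] dir -174.7 ext 0.192
yel [328, 137, 8, 15, 34] [331.6 143.9] [ 0.6537 -0.035 ] dir 160.3 ext 0.057
yel [322, 154, 4, 4, 10] [323.2 155.4] [ 0.6111 -0.0042] dir -133.3 ext 0.013
red [331, 187, 14, 25, 159] [337.1 198.9] [ 0.4499 -0.0518] dir -162.2 ext 0.088
```

View pics/c1.png

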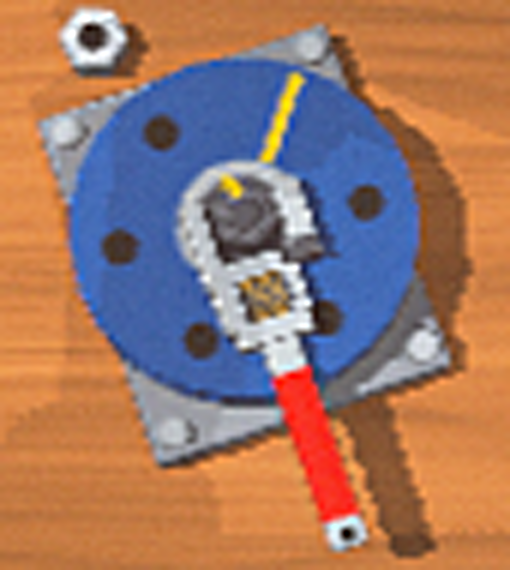

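The crop confirms it: silver head around the dark nut, brass worm at crop (266,295), and a red handle. The stripe starts at crop (298,75) and the nut's mark is at (232,186).

Run:
```python
from h import *
d=snap('top')
hsv=cv2.cvtColor(d['img'],cv2.COLOR_RGB2HSV); m=cv2.inRange(hsv,(100,120,60),(125,255,255)); m[:120]=0;m[225:]=0;m[:,:285]=0;m[:,370:]=0
w=np.array([onz(d,u,v,.062)[:2] for v,u in np.argwhere(m)]).astype(np.float32)
c,r=cv2.minEnclosingCircle(w); print('circle',c,r)
P=lambda u,v,z: onz(d,285+u/6-.4,125+v/6-.4,z)
wm=P(266,295,.088); hole=P(347,532,.078); nm=P(226,180,.086); y0=P(266,158,.062);y1=P(298,78,.062)
c=np.array(c); ang=lambda a:np.degrees(np.arctan2(a[1],a[0])).round(1)
print('worm',wm,'end',hole,'dir wrench',ang(wm[:2]-hole[:2]),ang(c-hole[:2]),np.linalg.norm(c-wm[:2]),np.linalg.norm(c-hole[:2]),'stripe',ang(y1-y0),ang(y1[:2]-c),'nut',ang(nm[:2]-c))
s=sensors.observe();R=s['tool_rot'];t=np.array([wm[0]-.03,wm[1],.30])
print(R.T@(t-s['position'])/.025)
```

```text
circle (0.5844261646270752, -0.010572046972811222) 0.10547106713056564
worm [ 0.53717801 -0.02368841  0.088     ] end [ 0.39864696 -0.06941787  0.078     ] dir wrench 18.3 17.6 0.0490349538344409 0.19487623206239624 stripe -21.7 -20.2 nut 23.1
[ -1.74603156 -14.32078166 -18.80254034]
```

Worm to axis measures 49.0 mm (49 expected) and the pulley radius 105.5 mm (105 expected). The wrench points at about 18°, the nut mark at 23°, and the stripe at -20°. Moving above the worm.

>>> {"fn": "arm_command", "kwargs": {"plan": [[[-1.7,-1.4,-1.9,0,0,0],[-1.7,-2.9,-3.8,0,0,0],[-1.7,-4.3,-5.6,0,0,0],[-1.7,-5.7,-7.5,0,0,0],[-1.7,-7.2,-9.4,0,0,0],[-1.7,-8.6,-11.3,0,0,0],[-1.7,-10,-13.2,0,0,0],[-1.7,-11.5,-15,0,0,0],[-1.7,-12.9,-16.9,0,0,0],[-1.7,-14.3,-18.8,0,0,0]]], "jaw": 1, "newtons": 40}}

```text
time_s: 1.2
position: [0.4524, -0.1063, 0.2989]
tool_rot: [[0.0, 0.334, -0.943], [-0.0, -0.943, -0.334], [-1.0, 0.0, -0.0]]
ft_force: [1.2, -1.0, 0.4]
grip_width: -0.0002
```

>>> {"fn": "arm_command", "kwargs": {"plan": [[[0,0,0,0,0,0],[0,0,0,0,0,0],[0,0,0,0,0,0]]]}}

```text
time_s: 1.5
position: [0.4513, -0.1091, 0.2986]
tool_rot: [[-0.0, 0.333, -0.943], [-0.0, -0.943, -0.333], [-1.0, -0.0, 0.0]]
ft_force: [-0.3, -0.1, 0.4]
grip_width: -0.0002
```

Run:
```python
from h import *
s=sensors.observe();R=s['tool_rot'];print(s['position'],R.round(3),s['time_s'],s['ft_force'],s['grip_width'])
d=snap('wrist','w1.png'); print(np.array(d['T']).round(3),d['fx'],proj(d,[.5372,-.0237,.088]),proj(d,[.5844,-.0106,.086]),proj(d,s['position']+R[:,0]*.025))
```

```text
[ 0.45133363 -0.10912316  0.29864992] [[-0.     0.333 -0.943]
 [-0.    -0.943 -0.333]
 [-1.    -0.     0.   ]] 1.5 [-0.29328712 -0.06198523  0.38621971] -0.00020781255610732648
[[ 0.333  0.905  0.265  0.518]
 [-0.943  0.32   0.093 -0.087]
 [-0.    -0.28   0.96   0.416]
 [ 0.     0.     0.     1.   ]] 359.54563603359 (np.float64(258.55166135543004), np.float64(36.4679021193715)) (np.float64(260.17077822923403), np.float64(-28.012949368835592)) (np.float64(318.44460050388676), np.float64(253.07573087426033))
```

View pics/w1.png

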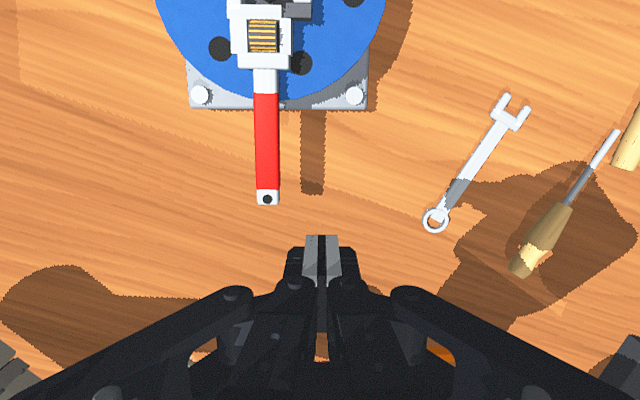

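The wrist view shows the worm at (264,36), predicted at (258.5,36.5), so about 5 mm to the right. The handle end is at (267,199) and the closed fingertips at (322,245). Going closer.

>>> {"fn": "arm_command", "kwargs": {"plan": [[[0,-0.9,-2,0,0,0],[1.5,-1.9,-4,0,0,0],[3,-1.9,-4,0,0,0],[4.5,-1.9,-4,0,0,0],[5.9,-1.9,-4,0,0,0],[5.9,-1.9,-4,0,0,0],[5.9,-1.9,-4,0,0,0],[5.9,-1.9,-4,0,0,0]]]}}

```text
time_s: 2.35
position: [0.531, -0.0312, 0.1534]
tool_rot: [[0.004, 0.333, -0.943], [-0.001, -0.943, -0.333], [-1.0, 0.002, -0.003]]
ft_force: [0.0, -0.1, 0.1]
grip_width: -0.0002
```

Run:
```python
from h import *
s=sensors.observe();R=s['tool_rot'];print(s['position'],s['time_s'],s['ft_force'])
d=snap('wrist','w2.png'); print(proj(d,[.5387,-.028,.088]),proj(d,[.5844,-.0106,.086]),proj(d,s['position']+R[:,0]*.025))
```

```text
[ 0.53096005 -0.03116493  0.15344096] 2.35 [ 0.01930255 -0.12295817  0.11584335]
(np.float64(318.0043483638137), np.float64(205.35929413024712)) (np.float64(315.42863586921544), np.float64(112.37479583699833)) (np.float64(318.47373790008606), np.float64(253.07459048423897))
```

View pics/w2.png

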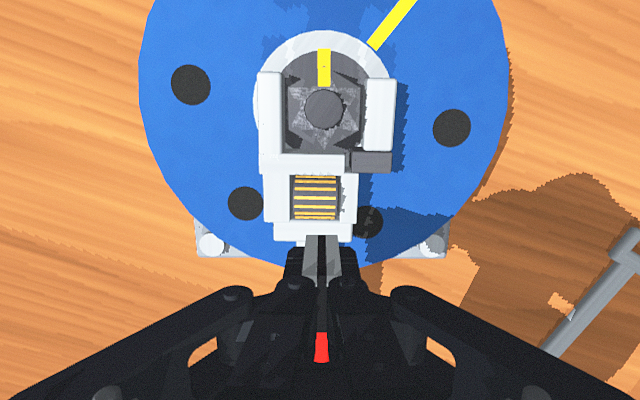

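The wrist close-up shows the worm ribs centred at (316,197), the stud at (323,108), the nut mark at (323,66), the tips at (321,240), and the jaw gap visible on both sides of the nut. The worm is about 12 mm ahead of the tip and centred laterally. Descending.

>>> {"fn": "arm_command", "kwargs": {"plan": [[[0.8,0,-0.16,0,0,0],[1.4,0,-0.16,0,0,0],[1.5,0,-0.16,0,0,0],[1.5,0,-0.16,0,0,0],[1.5,0,-0.16,0,0,0]]]}}

```text
time_s: 2.9
position: [0.5344, -0.029, 0.1151]
tool_rot: [[0.002, 0.334, -0.943], [-0.001, -0.943, -0.334], [-1.0, 0.001, -0.002]]
ft_force: [0.1, -0.2, 1.0]
grip_width: -0.0001
```

>>> {"fn": "arm_command", "kwargs": {"plan": [[[0.1,0,0,0,0,0],[0.1,0,0,0,0,0],[0.1,0,0,0,0,0]]]}}

```text
time_s: 3.2
position: [0.5346, -0.029, 0.1128]
tool_rot: [[0.003, 0.334, -0.942], [-0.001, -0.942, -0.334], [-1.0, 0.002, -0.003]]
ft_force: [-1.9, 0.7, 8.4]
grip_width: -0.0002
```

>>> {"fn": "arm_command", "kwargs": {"plan": [[[0.03,0,0,0,0,0],[0.03,0,-0.1,0,0,0],[0.03,0,-0.22,0,0,0],[0.03,0,-0.34,0,0,0]]]}}

```text
time_s: 3.6
position: [0.5424, -0.0263, 0.1127]
tool_rot: [[0.003, 0.334, -0.942], [-0.002, -0.942, -0.334], [-1.0, 0.002, -0.002]]
ft_force: [-4.4, -0.4, 14.6]
grip_width: 0.0002
```

>>> {"fn": "arm_command", "kwargs": {"plan": [[[0,0,-0.1,0,0,0],[0,0,-0.2,0,0,0],[0,0,-0.32,0,0,0],[0,0,-0.32,0,0,0]]]}}

```text
time_s: 4.0
position: [0.5503, -0.0237, 0.1123]
tool_rot: [[0.003, 0.334, -0.942], [-0.001, -0.942, -0.334], [-1.0, 0.002, -0.003]]
ft_force: [-0.4, -1.4, 10.6]
grip_width: 0.0002
```

Run:
```python
from h import *
d=snap('wrist'); cv2.imwrite('pics/w3.png',cv2.resize(d['img'][30:280,200:450,::-1],None,fx=2.4,fy=2.4))
```

```text
(no output)
```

View pics/w3.png

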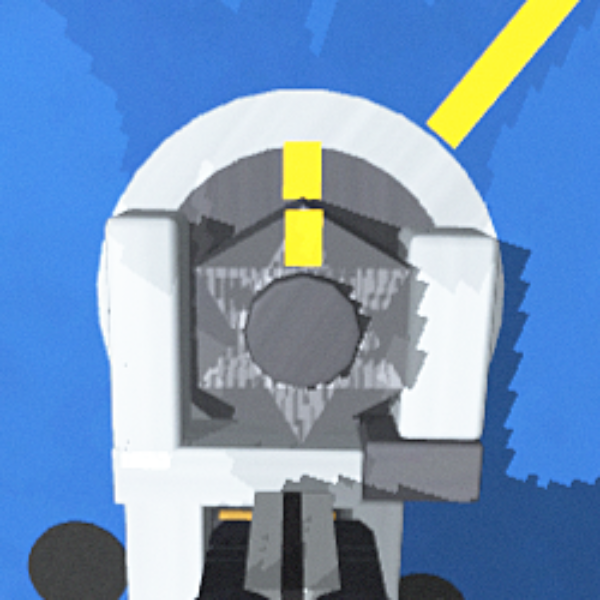

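The crop shows the mark at (303,205), the nut between the jaws and the gap already narrower. Repeating the strokes.

>>> {"fn": "arm_command", "kwargs": {"plan": [[[-0.25,0,0,0,0,0],[-0.3,0,0.4,0,0,0],[-0.25,0,0.72,0,0,0],[-0.05,0,0.72,0,0,0],[0,0,0.72,0,0,0],[0,0,0.6,0,0,0],[0,0,0.45,0,0,0],[0,0,0.3,0,0,0],[0,0,0.15,0,0,0],[0,0,0,0,0,0]]]}}

```text
time_s: 5.05
position: [0.5499, -0.0247, 0.1124]
tool_rot: [[0.002, 0.334, -0.942], [-0.003, -0.942, -0.334], [-1.0, 0.004, -0.001]]
ft_force: [-5.4, -5.0, 15.7]
grip_width: 0.0001
```

>>> {"fn": "arm_command", "kwargs": {"plan": [[[-0.25,0,0,0,0,0],[-0.3,0,0.4,0,0,0],[-0.25,0,0.72,0,0,0],[-0.05,0,0.72,0,0,0],[0,0,0.72,0,0,0],[0,0,0.6,0,0,0],[0,0,0.45,0,0,0],[0,0,0.3,0,0,0]]]}}

```text
time_s: 5.85
position: [0.5396, -0.0271, 0.1124]
tool_rot: [[-0.006, 0.335, -0.942], [-0.003, -0.942, -0.335], [-1.0, 0.001, 0.007]]
ft_force: [-26.3, -11.1, 35.8]
grip_width: 0.0002
```

Run:
```python
from h import *
d=snap('wrist'); cv2.imwrite('pics/w4.png',cv2.resize(d['img'][30:280,200:450,::-1],None,fx=2.4,fy=2.4))
```

```text
(no output)
```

View pics/w4.png

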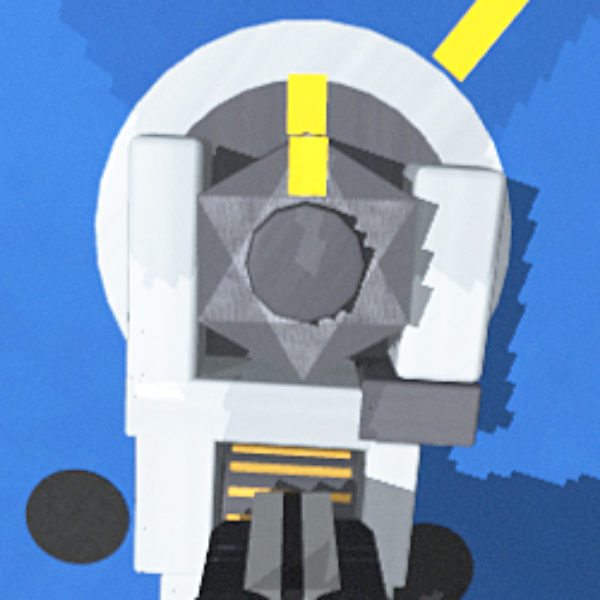

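The nut mark is at crop (308,135) and both jaws are against the nut flats (200 and 415). The drag rose to 28 N and the tip stalled, so the jaw has reached its stop. Lifting for a look.

>>> {"fn": "arm_command", "kwargs": {"plan": [[[-0.3,0,0,0,0,0],[-1,0,0.6,0,0,0],[-1.5,0,1.2,0,0,0],[-1.5,0,1.2,0,0,0],[-1.5,0,1.2,0,0,0]]]}}

```text
time_s: 6.4
position: [0.5141, -0.0359, 0.1475]
tool_rot: [[-0.0, 0.334, -0.943], [0.0, -0.943, -0.334], [-1.0, -0.0, -0.0]]
ft_force: [-0.0, -0.0, -0.3]
grip_width: 0.0
```

Run:
```python
from h import *
d=snap('wrist'); cv2.imwrite('pics/w5.png',cv2.resize(d['img'][0:200,220:420,::-1],None,fx=3,fy=3,interpolation=cv2.INTER_CUBIC))
s=sensors.observe(); print(s['position'],s['ft_force'])
def g(u,v,z): return onz(d,220+u/3,v/3,z)
for n,u,v in(('a',0,300),('b',600,300)): print(g(u,v,.08))
```

```text
[ 0.51424379 -0.03572175  0.14725345] [ 0.66705162  0.12195574 -0.23869541]
[0.5571402  0.03188353 0.08      ]
[ 0.59053846 -0.06247992  0.08      ]
```

View pics/w5.png

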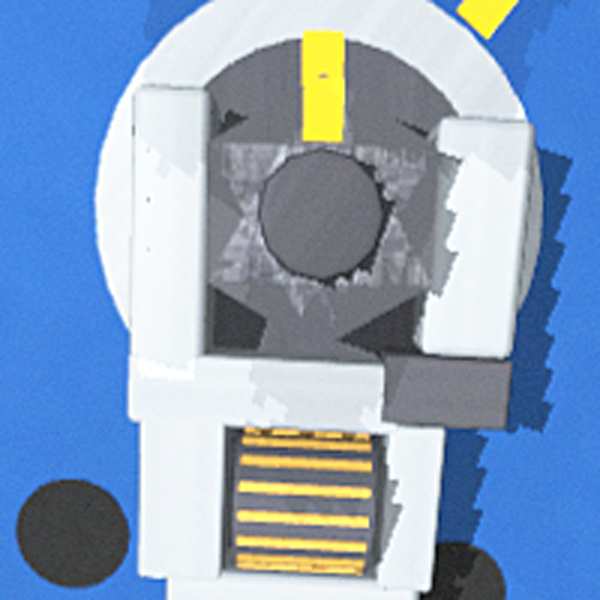

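The mark is at crop (323,85) and the jaw faces at about 208 and 420–435, at 6 px/mm, which gives a gap of about 36–37.5 mm. One more gentle stroke will confirm the stop.

>>> {"fn": "arm_command", "kwargs": {"plan": [[[0.7,0,-0.5,0,0,0],[1.2,0,-0.95,0,0,0],[1.48,0,-0.95,0,0,0],[1.48,0,-0.95,0,0,0],[1.48,0,-1.05,0,0,0],[1.48,0,-1.15,0,0,0]]]}}

```text
time_s: 7.05
position: [0.5408, -0.0263, 0.1125]
tool_rot: [[-0.001, 0.335, -0.942], [-0.001, -0.942, -0.335], [-1.0, 0.001, 0.001]]
ft_force: [-12.4, -3.0, 24.1]
grip_width: 0.0
```

>>> {"fn": "arm_command", "kwargs": {"plan": [[[0,0,-0.1,0,0,0],[0,0,-0.2,0,0,0],[0,0,-0.2,0,0,0]]]}}

```text
time_s: 7.35
position: [0.5441, -0.0254, 0.1125]
tool_rot: [[-0.005, 0.335, -0.942], [-0.003, -0.942, -0.335], [-1.0, 0.001, 0.005]]
ft_force: [-17.5, -7.0, 27.7]
grip_width: 0.0
```

Drag is about 19 N against the 4 N needed to roll, so the jaw is at its stop on the nut. Now going to the handle's right side.

>>> {"fn": "arm_command", "kwargs": {"plan": [[[-0.8,0,0.3,0,0,0],[-1.9,0.4,1.5,0,0,0],[-1.9,0.9,3,0,0,0],[-1.9,1.3,4.1,0,0,0],[-1,1.3,4.1,0,0,0],[0.2,1.3,4.1,0,0,0],[1.1,1.3,4.1,0,0,0],[1.1,1.3,4.1,0,0,0],[1.1,1.3,4.1,0,0,0]]]}}

```text
time_s: 8.25
position: [0.4603, -0.0894, 0.0836]
tool_rot: [[-0.001, 0.334, -0.942], [0.0, -0.942, -0.334], [-1.0, -0.001, 0.001]]
ft_force: [-0.0, 0.1, 0.4]
grip_width: -0.0002
```

```bash
cat > meas.py <<'E'
from h import *
# angles of nut mark and stripe about the axis, from the wrist or top view
def meas(name):
    d=snap(name); hsv=cv2.cvtColor(d['img'],cv2.COLOR_RGB2HSV); m=cv2.inRange(hsv,(24,110,110),(34,255,255))
    n,l,s,ce=cv2.connectedComponentsWithStats(m); A=np.array([.5844,-.0106])
    for i in range(1,n):
        if s[i,4]<5: continue
        p=onz(d,*ce[i],.062)[:2]-A
        if np.linalg.norm(p)<.11: print(name,s[i].tolist(),'r',np.linalg.norm(p).round(4),'ang',np.degrees(np.arctan2(p[1],p[0])).round(1))
E
python3 - <<'E'
from meas import *
s=sensors.observe(); print(s['position'],s['ft_force'],s['tool_rot'].round(3).tolist()); meas('wrist'); meas('top')
d=snap('wrist','w6.png'); print(proj(d,[.448,-.061,.078]))
E
```

```text
[ 0.46031662 -0.0894243   0.08356304] [-0.02352845  0.1352044   0.40565446] [[-0.001, 0.334, -0.942], [0.0, -0.942, -0.334], [-1.0, -0.001, 0.001]]
wrist [168, 1, 27, 7, 129] r 0.0481 ang -179.0
wrist [173, 20, 6, 2, 6] r 0.054 ang -179.6
wrist [185, 21, 13, 3, 18] r 0.0527 ang -173.8
wrist [178, 30, 5, 2, 10] r 0.0566 ang -177.4
wrist [184, 31, 11, 1, 11] r 0.0559 ang -174.2
wrist [198, 31, 14, 2, 14] r 0.0552 ang -168.5
wrist [215, 33, 13, 1, 13] r 0.055 ang -162.4
wrist [230, 33, 15, 2, 15] r 0.0554 ang -156.5
wrist [184, 36, 11, 3, 19] r 0.0579 ang -174.0
wrist [207, 38, 10, 2, 17] r 0.0571 ang -166.2
wrist [230, 39, 9, 2, 15] r 0.0572 ang -158.0
top [329, 137, 6, 15, 21] r 0.0741 ang -19.2
top [322, 154, 3, 4, 7] r 0.0281 ang 14.6
(np.float64(237.69197749439348), np.float64(280.4379563302715))
```

View pics/w6.png

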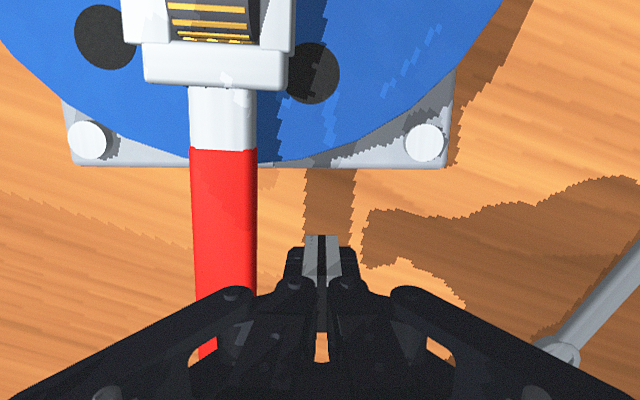

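The wrist view shows the tips at (322,240), clear to the right of the red handle (right edge at 257), with no contact. Approach, then push along the arc.

>>> {"fn": "arm_command", "kwargs": {"plan": [[[0,-0.3,0,0,0,0],[0,-0.52,0,0,0,0],[0,-0.52,0,0,0,0]]]}}

```text
time_s: 8.7
position: [0.4556, -0.0765, 0.0839]
tool_rot: [[0.001, 0.335, -0.942], [-0.0, -0.942, -0.335], [-1.0, 0.001, -0.0]]
ft_force: [-0.1, -0.8, 0.5]
grip_width: -0.0001
```

>>> {"fn": "arm_command", "kwargs": {"plan": [[[0,-0.3,0.03,0.5,0,0],[0,-0.6,0.04,1,0,0],[0,-0.9,0.04,1.5,0,0],[0,-1.2,0.03,2,0,0],[0,-1.5,0,2.5,0,0],[0,-1.8,-0.05,3,0,0],[0,-2.1,-0.12,3.5,0,0],[0,-2.39,-0.2,4,0,0],[0,-2.68,-0.29,4.5,0,0],[0,-2.68,-0.29,4.5,0,0]]]}}

```text
time_s: 9.7
position: [0.4405, -0.0113, 0.0838]
tool_rot: [[0.001, -0.13, -0.992], [-0.0, -0.992, 0.13], [-1.0, 0.0, -0.001]]
ft_force: [-0.2, -0.4, 0.7]
grip_width: 0.0004
```

Run:
```python
from meas import *
s=sensors.observe(); print(s['position'],s['ft_force'],s['tool_rot'].round(3).tolist()); meas('top'); meas('side')
d=snap('top'); cv2.imwrite('pics/t2.png',cv2.resize(d['img'][125:220,285:370,::-1],None,fx=6,fy=6,interpolation=cv2.INTER_CUBIC))
```

```text
[ 0.44053349 -0.01133773  0.08381442] [-0.17946415 -0.43928765  0.70167537] [[0.001, -0.13, -0.992], [-0.0, -0.992, 0.13], [-1.0, 0.0, -0.001]]
top [329, 137, 6, 15, 24] r 0.0736 ang -19.5
top [325, 154, 2, 4, 5] r 0.0261 ang -6.5
side [248, 180, 12, 8, 26] r 0.0735 ang -19.8
```

View pics/t2.png

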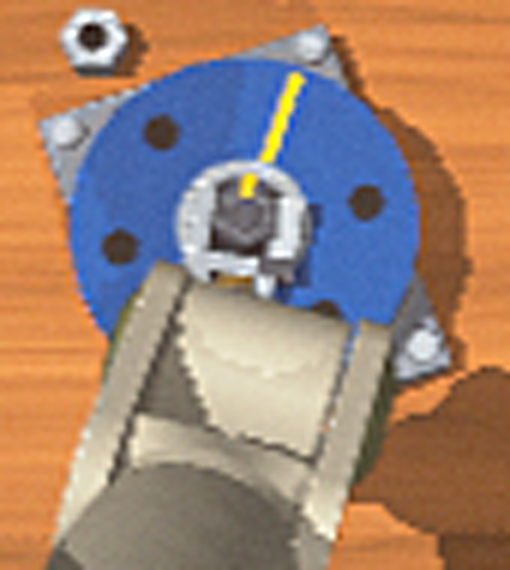

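The top crop shows the nut mark at (248,186), now closer to the stripe (268,158 to 298,75), with the wrench on the nut. The nut has turned about 21°. Pushing 12° more, then backing off for a close measurement.

>>> {"fn": "arm_command", "kwargs": {"plan": [[[0,-0.3,0.03,0.5,0,0],[0,-0.6,0.04,1,0,0],[0,-0.9,0.04,1.5,0,0],[0,-1.2,0.03,2,0,0],[0,-1.2,0.03,2,0,0],[0,-1.2,0.03,2,0,0]]]}}

```text
time_s: 10.45
position: [0.4433, 0.0181, 0.0835]
tool_rot: [[-0.0, -0.332, -0.943], [0.0, -0.943, 0.332], [-1.0, -0.0, 0.0]]
ft_force: [0.2, -0.6, 0.8]
grip_width: 0.0001
```

>>> {"fn": "arm_command", "kwargs": {"plan": [[[0,0.4,0,0,0,0],[0,0.8,0,0,0,0],[-1,0.8,0,0,0,0],[-2.5,0.8,0,0,0,0],[-3,0.4,-1,0,0,0],[-3,0,-2,0,0,0],[-3,0,-2.5,0,0,0],[-3,0,-2.5,0,0,0],[-3,0,-2.5,0,0,0]]]}}

```text
time_s: 11.35
position: [0.5015, -0.0032, 0.1582]
tool_rot: [[-0.001, -0.334, -0.943], [0.0, -0.943, 0.334], [-1.0, 0.0, 0.001]]
ft_force: [-0.5, -0.1, -0.4]
grip_width: -0.0003
```

Run:
```python
from meas import *
s=sensors.observe(); print(s['position'],s['ft_force'],s['tool_rot'].round(3).tolist()); meas('top'); meas('wrist')
d=snap('wrist','w7.png')
```

```text
[ 0.50146627 -0.00315557  0.15815981] [-0.50806415 -0.08876073 -0.3570205 ] [[-0.001, -0.334, -0.943], [0.0, -0.943, 0.334], [-1.0, 0.0, 0.001]]
top [330, 137, 5, 11, 17] r 0.0818 ang -19.3
wrist [274, 0, 18, 33, 446] r 0.0264 ang -20.7
wrist [298, 131, 4, 2, 8] r 0.0374 ang 174.2
wrist [285, 137, 6, 1, 6] r 0.0396 ang 162.9
wrist [260, 144, 41, 3, 88] r 0.0444 ang 157.4
wrist [260, 153, 41, 4, 101] r 0.05 ang 157.1
wrist [260, 161, 41, 4, 87] r 0.0551 ang 157.2
wrist [261, 167, 4, 2, 5] r 0.0597 ang 146.7
wrist [267, 168, 26, 2, 27] r 0.0586 ang 156.9
wrist [276, 171, 13, 1, 13] r 0.0604 ang 158.4
```

View pics/w7.png

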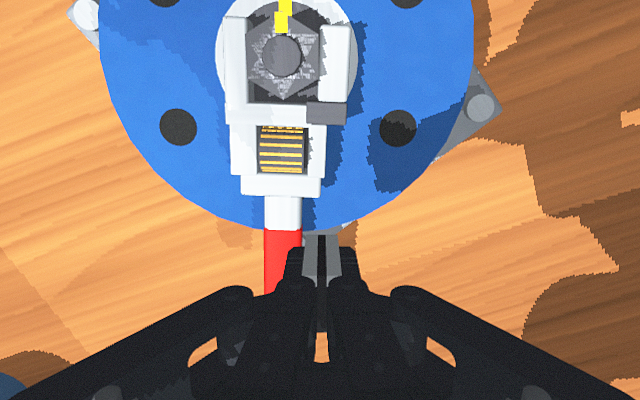

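The wrist view shows the nut mark at (283,15) and the stud at (281,56), almost exactly along the stripe's direction (image up is -19.5°). The wrench is flat on the nut. Backing up so the stripe is in view for a final check.

>>> {"fn": "arm_command", "kwargs": {"plan": [[[-2,0,0,0,0,0],[-4,0,-1,0,0,0],[-4,0,-2.4,0,0,0],[-4,0,-2.4,0,0,0],[-4,0,-2.4,0,0,0],[-4,0,-2.4,0,0,0]]]}}

```text
time_s: 12.1
position: [0.5579, -0.0223, 0.258]
tool_rot: [[-0.002, -0.333, -0.943], [0.001, -0.943, 0.333], [-1.0, 0.0, 0.002]]
ft_force: [-0.2, 0.8, -0.3]
grip_width: -0.0002
```

Run:
```python
from meas import *
s=sensors.observe(); print(s['time_s'],s['position'],s['ft_force']); meas('wrist'); meas('top')
d=snap('wrist'); cv2.imwrite('pics/w8.png',cv2.resize(d['img'][0:270,180:450,::-1],None,fx=2.2,fy=2.2,interpolation=cv2.INTER_CUBIC))
```

```text
12.1 [ 0.55788014 -0.02228419  0.25798124] [-0.15136796  0.75262286 -0.32193725]
wrist [294, 16, 9, 75, 630] r 0.0755 ang -21.2
wrist [295, 104, 9, 13, 111] r 0.0293 ang -23.4
wrist [294, 119, 8, 12, 96] r 0.0167 ang -21.3
wrist [284, 195, 26, 3, 40] r 0.0483 ang 160.2
wrist [284, 201, 25, 3, 39] r 0.0537 ang 157.5
wrist [284, 206, 20, 2, 26] r 0.0587 ang 154.6
wrist [285, 210, 18, 2, 27] r 0.062 ang 157.1
wrist [305, 210, 4, 2, 7] r 0.0625 ang 167.1
```

View pics/w8.png

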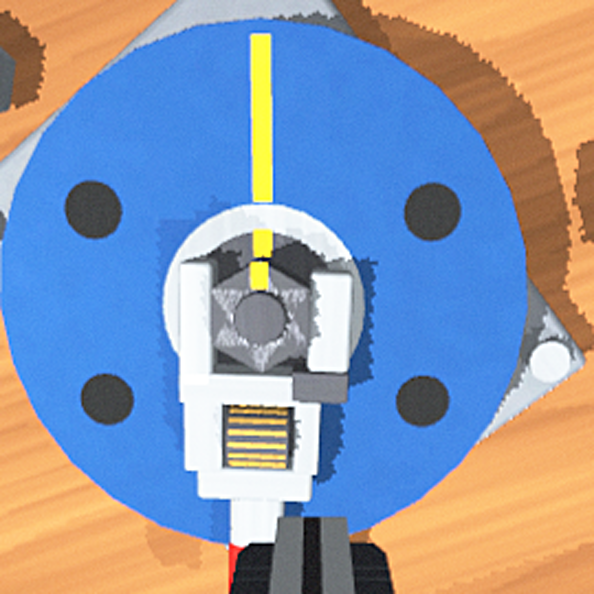

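The final view shows the stripe (262,115), the nut mark (262,243) and the stud (260,317) in one line, within about 2°. The jaws are tight on the nut, and the arm is clear. Handing in.

```bash
python3 -c "
from rig import workorder
print(workorder.close_job())"
```

```text
the job is handed in; nothing more can be done
None
```

I closed the wrench on the nut, turned the nut until its mark lined up with the pulley's stripe, and handed the job in at about 12 s of the 72 s. No verdict was reported.

- **Closing the jaws:** I rolled the worm in three strokes until the jaw stopped on the nut. A fourth stroke confirmed the stop, with about 19 N of drag where rolling takes about 4 N. From the pictures the jaw gap is about 36–37.5 mm, with a limit of 38. Shadows blur the moving jaw's edge, so the stop is the better evidence.
- **Pressing force:** This reached 28 to 36 N against the stop, above the advised 6 to 20 N but within the 120 N wrist limit.
- **Turning the nut:** I pushed the handle about 36° clockwise with the closed fingers, which stayed off the nut.
- **Last checks:** In the final wrist view the stripe read -21.2° and the nut's mark -21.3° to -23.4°, so they agree within about 2° (8° allowed). The wrench looked flat and on the nut. The arm was clear and touching nothing, and I moved no bystander.
- **Disagreement:** The top and wrist cameras placed the stud a few millimetres apart, with no effect on the result.

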